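Stack the stack-nest totes

ROBOT

A 6-joint arm with a two-finger parallel gripper is mounted at the origin on the work surface. World frame = base frame: x ahead of the robot, y to its left, z up, the work surface at z = 0. Lengths are in m, angles in degrees, forces in N, time in s.
With the tool pointing down it reaches from about 0.375 to 0.925 m from the base axis. Payload 5.7 kg.
Tool frame: the origin (TCP) lies midway between the tips of the shut fingers; the grasp point (between the pads) lies 19 mm behind it (manip.hold_point_z is the distance from the TCP to the grasp point, in m); z points along the fingers, y is the line along which they close (so a half turn about z gives the same grasp; the last joint's range is limited). The gripper opens to 85 mm and grips with 20 to 120 N. Pads are 22 mm wide; open, the fingers measure 114 mm over their backs; the gripper's body (76 mm by 85 mm) begins 54 mm behind the grasp point. The pads swing forward as they close: fully open they stand 13 mm farther back than shut.
Start: joints at [-74.032, 20.558, 86.54, -0, 72.909, -6.595], TCP at [0.23, -0.554, 0.231] pointing down, gripper open.
Joint ranges: [-170.27, 170.27], [-57.76, 135], [12.27, 136.19], [-55.21, 235.2], [11.17, 155.16], [-170.74, 170.74]. Speed limits (degrees/s): [136.94, 136.94, 180, 180, 180, 180].

INTERFACE

Orientations are given as a 3x3 rotation matrix whose columns are the frame's x, y, z axes.
In Python, from station import manip gives the robot as it stands.
- The arm moves only by the shell command python3 -m pendant 'ROWS' [FORCE]. ROWS is JSON, a list that holds one entry, the list of rows, each a list of 5 numbers: the opening, from 0 (shut) to 1 (fully open), then the shift along the tool's x, y, z in mm, then the turn about the tool's z in degrees. In form: [[[claw, tx, ty, tz, turn], ...]]. A call has 1 to 8 rows; each row shifts and turns the commanded pose from where the row before left it, along the tool's axes as they then stand; what a row does not reach is not made up. A row lasts 1/10 s, in which the tool goes at most 50 mm and 8.59 degrees, less where a joint would pass 70% of its speed; a pose out of reach is approached as far as the arm can. A call is refused whole if a number of a shift passes 50 or a number of a turn 8.59, either way. A call with a gripper value outside its range is refused whole. The fingers move at their own pace and stop on an object; FORCE is the grip in N (left out, the last holds). Time passes only in rows, so rows that do not move let the fingers close. It gives the time, the measured TCP pose, the force, the opening and the grip force at its end, in the units of the state.
- manip.get_state(): the state, without advancing time (a new reading comes with each control period).
- manip.grab_frame(name): name is "scene" or "side" or "wrist"; returns a dict with "image" (400x640x3 uint8, blue, green, red), "fov_y" (degrees; the focal length in pixels is half the picture's height over the tangent of half this angle, whatever the lens; pixels are square), "cx", "cy" (the principal point, pixels), "T" (4x4, takes a point from camera to world coordinates); the wrist camera has in their place "hand_eye" (4x4, takes a point from camera to tool coordinates, whose origin is the TCP and whose axes are the flange's). Camera axes: x right, y down, z forward; pixel columns grow to the right and rows downward; lengths in m; the calibration is good to about 2 mm. A picture is of the moment at which its call begins: read the wrist's pose just before it. There is no depth.
- manip.close_job(): hands the job in; it is judged then, once.
The state is a dict: "time": time; "joint_positions": joint angles; "qvel": joint speeds; "joint_torque": joint torques, N m; "ee_pos": TCP position; "ee_rot": TCP orientation; "force": force on the tool from outside, world axes, zero at the start; "wrist_torque": the same for the moment, N m; "finger_gap": finger opening in m; "gripper_force": force on a finger pad.
Only numpy, scipy, OpenCV 4.12 (cv2) and the standard library are available. Lean on these libraries where they do the work, as an engineer would, in place of code of your own. Each camera call takes 0.05 s, during which the arm holds its last target. There are 200 camera calls.

TASK

Build one stack of the three grey totes, the tallest at the bottom where it now stands, the middle-height one on it and the lowest on top. Turn each tote half round to the one below so that it stands on the stacking shelves, fully seated inside the rim and level, and does not nest. Set the totes down rather than drop them, and leave the other things on the bench alone.

Things in the scene. Friction and masses are not known exactly. Their poses are not given: they have to be found in the camera images.
- tall_c (a point): The tallest grey plastic stack-nest tote, 92 mm high, 190 (x) by 130 mm (y) over the rim like the other two; the point is its centre, 46 mm above its underside; z up, +x to its one-rib end. It holds wooden blocks up to 29 mm above its underside and weighs 0.9 kg. It is loose, stays where it stands and is the bottom of the stack.
- mid_c (a point): The middle-height grey plastic stack-nest tote, 76 mm high, 190 (x) by 130 mm (y) over the rim like the other two; the point is its centre, 38 mm above its underside; z up, +x to its one-rib end. It holds dowels up to 19 mm above its underside and weighs 0.3 to 0.5 kg. Stacked on the tallest, its underside is 84 mm above the tallest's.
- low_c (a point): The lowest grey plastic stack-nest tote, 60 mm high, 190 (x) by 130 mm (y) over the rim like the other two; the point is its centre, 30 mm above its underside; z up, +x to its one-rib end. It holds steel plates up to 15 mm above its underside and weighs 0.25 to 0.45 kg. Stacked on the middle one, its underside is 68 mm above that one's.
- tall_one_rib (a point): Middle of the tallest tote's +x rim, at the rim's top. On every tote this end has ONE broad rib (56 mm) bulging outwards in its middle: from above, a wide notch in the middle and a stacking shelf in each corner. Shelves lie inside the mouth, 8 mm below the rim's top, and reach 14 mm in.
- tall_two_rib (a point): Middle of the tallest tote's -x rim, at the rim's top. On every tote this end has TWO narrow ribs (17 mm) at its corners and one shelf (56 mm) in the middle. Facing the same way, an upper tote's ribs drop through the notches and it nests deep; with the +x axes opposed its feet land on the shelves and it stacks.
- tall_rim (a point): Middle of the tallest tote's +y rim, at the rim's top. On every tote the rim is an upright band 10 mm thick, 30 mm high, standing 9 mm out from the wall below; pinch it from above at the middle of a long side (60 mm from the centre along +y or -y) or of the one-rib end (90 mm along +x). The mouth inside is 170 by 110 mm, an upper tote's feet 160 by 100 mm: 5 mm play all round.
- offcut: bystander: a hardwood offcut, 75 x 42 x 45 mm high, origin under its centre
- gluepot: bystander: a white plastic pot, 42 mm across, 50 mm high, origin under its centre
- tape: bystander: a black tape measure, 60 x 36 x 50 mm high, origin under its centre
- sandblock: bystander: a cork sanding block, 50 x 34 x 30 mm high, origin under its centre
- mallet: bystander: a hammer lying on the bench beyond the totes
- driver: bystander: a screwdriver lying on the bench beyond the totes
Not all that is in view belongs to the job. What is shaped like the part that bears tall_c but red is not meant.

How it is judged (in metres and radians):
On the way:
1. the middle tote is stacked on the tallest and let go (z of mid_c in the frame of tall_c between 0.072 and 0.08 m and x of mid_c in the frame of tall_c between -0.009 and 0.009 m and y of mid_c in the frame of tall_c between -0.009 and 0.009 m and angle between the x axis of mid_c and the x axis of tall_c, either way round below 0.1 rad and angle between mid_c's own z axis and vertical below 0.04 rad and contact force between mid and the fingers below 0.3 N), for 0.2 s.
At the end, for the whole second after the job is handed in: Middle tote stacked on the tallest, lowest on the middle: each centred on the one below within 9 mm, square within 0.1 rad, at stacking height (84 and 68 mm between undersides) within 4 mm, level within 0.04 rad, at rest; the tallest upright, within 40 mm of its start (z of mid_c in the frame of tall_c between 0.072 and 0.08 m and x of mid_c in the frame of tall_c between -0.009 and 0.009 m and y of mid_c in the frame of tall_c between -0.009 and 0.009 m and angle between the x axis of mid_c and the x axis of tall_c, either way round below 0.1 rad and angle between each of mid_c, low_c's own z axis and vertical below 0.04 rad and z of low_c in the frame of mid_c between 0.056 and 0.064 m and x of low_c in the frame of mid_c between -0.009 and 0.009 m and y of low_c in the frame of mid_c between -0.009 and 0.009 m and angle between the x axis of low_c and the x axis of mid_c, either way round below 0.1 rad and distance of tall_c from where it was at the start of the episode below 0.04 m and angle between tall_c's own z axis and vertical below 0.03 rad and linear speed of each of mid, low below 0.02 m/s); the robot touches nothing.
It fails at once if the middle tote was dropped (fell free of the hand at over 0.6 m/s) (linear speed of mid above 0.6 m/s and contact force between mid and the fingers below 0.3 N).
It fails at once if the lowest tote was dropped (fell free of the hand at over 0.6 m/s) (linear speed of low above 0.6 m/s and contact force between low and the fingers below 0.3 N).
It fails at once if a bystander was moved by more than 40 mm (distance of any of offcut, gluepot, tape, sandblock, mallet, driver from where it was at the start of the episode above 0.04 m).
It also fails if it takes over 72 s, if anything falls off the work surface, if the arm or the gripper's body presses on something with over 40 N, if the wrist force passes 120 N, or if a joint passes its speed limit or range.

## Working session

There is one attempt and no reset: what is moved stays moved. The work goes in short steps, Python scripts to look and compute and a shell command to move; the robot and the scene stay as the last step left them, time stands still between calls to the robot, and variables do not carry over. Pictures are saved under pics/ and viewed, at most 10 in all, crops included, and the job is handed in when it is done.

```bash
mkdir -p pics; ls; python3 - <<'E'
from station import manip
import cv2,numpy as np
s=manip.get_state();print(s['time'],s['ee_pos'],np.round(s['ee_rot'],3),s['finger_gap'],s['force'],manip.hold_point_z)
for n in("scene","side","wrist"):
    f=manip.grab_frame(n);cv2.imwrite(f"pics/{n}0.png",f["image"])
    print(n,f["fov_y"],f["cx"],f["cy"],np.round(f.get("T",f.get("hand_eye")),4).tolist())
E
```

```text
pics
0.0 [ 0.23002356 -0.55342331  0.23042808] [[ 0.923  0.384 -0.001]
 [ 0.384 -0.923  0.002]
 [ 0.    -0.002 -1.   ]] 0.08509112111026589 [-0.06498976  0.81499633  0.65227308] 0.0187
scene 54.38611142112381 319.6750811234605 200.70588998093035 [[-0.129, 0.7681, -0.6272, 1.2302], [0.9916, 0.0932, -0.0899, 0.0736], [-0.0106, -0.6335, -0.7737, 1.0216], [0.0, 0.0, 0.0, 1.0]]
side 53.0241828886136 314.3037713205003 202.0418552040806 [[-0.9174, -0.2017, 0.3429, 0.1566], [-0.3977, 0.4895, -0.776, 0.6965], [-0.0113, -0.8483, -0.5293, 0.5741], [0.0, 0.0, 0.0, 1.0]]
wrist 69.34878965387702 316.5426987869031 195.30219660411427 [[-0.0007, -0.964, -0.2657, 0.0681], [1.0, -0.0006, -0.0003, -0.0003], [0.0001, -0.2657, 0.964, -0.1428], [0.0, 0.0, 0.0, 1.0]]
```

View pics/scene0.png

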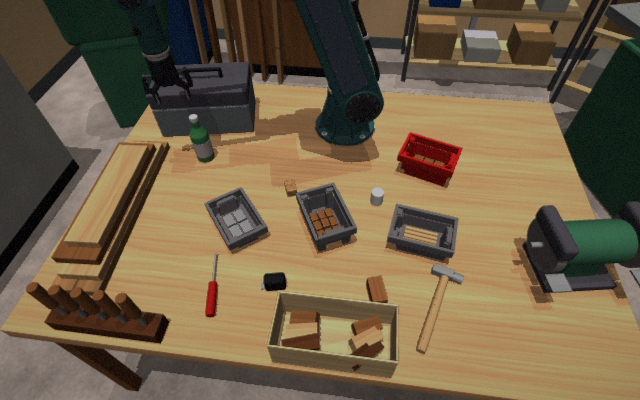

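View pics/side0.png

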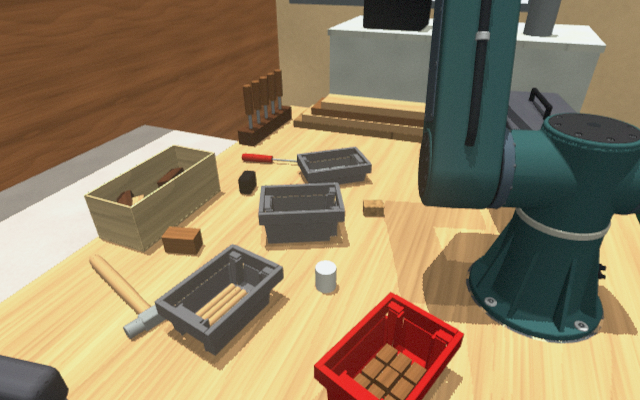

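Candidates in the scene view are grey totes at (237,218) with steel plates (low), (326,215) with blocks (tall) and (422,232) with dowels (mid). The red tote at (430,158) is the decoy. I'll check the choice in a close crop.

```bash
python3 - <<'E'
import cv2
im=cv2.imread('pics/scene0.png')[175:265,200:465]
cv2.imwrite('pics/crop0.png',cv2.resize(im,None,fx=3,fy=3,interpolation=cv2.INTER_CUBIC))
E
```

```text
(no output)
```

View pics/crop0.png

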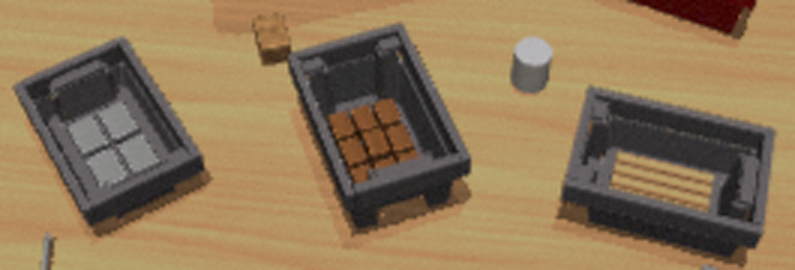

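The crop confirms the contents: plates (low, left), blocks (tall, middle) and dowels (mid, right). Tall shows two corner shelves at its far end, so that end is one-rib. Low shows a middle shelf at its far end. Mid is still unclear. Next: a first estimate from the rim corners.

```bash
cat > h.py <<'E'
import numpy as np,cv2
from station import manip
def cam(name):
    s=manip.get_state();f=manip.grab_frame(name)
    if "T" in f: T=f["T"]
    else:
        E=np.eye(4);E[:3,:3]=s["ee_rot"];E[:3,3]=s["ee_pos"];T=E@np.array(f["hand_eye"])
    F=200/np.tan(np.radians(f["fov_y"]/2))
    return f["image"],(F,f["cx"],f["cy"],np.array(T)),s
def ray(px,c,z):
    F,cx,cy,T=c;px=np.atleast_2d(np.array(px,float))
    d=np.c_[(px[:,0]-cx)/F,(px[:,1]-cy)/F,np.ones(len(px))]@T[:3,:3].T
    return T[:3,3]+d*((z-T[2,3])/d[:,2])[:,None]
def rect(P):
    r=cv2.minAreaRect((P[:,:2]*1000).astype(np.float32)); return r
E
python3 - <<'E'
from h import *
_,c,s=cam("scene")
for n,z,q in(("tall",.092,[(290,63),(405,25),(470,165),(350,200)]),("low",.06,[(14,88),(125,40),(203,160),(92,212)]),("mid",.076,[(590,87),(775,128),(757,235),(565,190)])):
    P=ray(np.array(q)/3+[200,175],c,z)[:,:2];e=np.roll(P,-1,0)-P
    print(n,P.mean(0).round(4),np.linalg.norm(e,axis=1).round(3),np.degrees(np.arctan2(e[:,1],e[:,0])).round(1))
for n,q in(("offcut",(376,290)),("glue",(377,203)),("tape",(275,284)),("sand",(291,190))): print(n,ray(q,c,0.02).round(3))
E
```

```text
tall [ 0.5163 -0.01  ] [0.132 0.191 0.123 0.181] [ 120.6   25.2  -63.8 -152.2]
low [ 0.5415 -0.2885] [0.128 0.189 0.12  0.188] [ 128.7   39.   -51.9 -138.5]
mid [0.5287 0.2825] [0.187 0.133 0.182 0.134] [ 80.5 -12.4 -99.2 170. ]
offcut [[0.719 0.155 0.02 ]]
glue [[0.405 0.146 0.02 ]]
tape [[ 0.736 -0.129  0.02 ]]
sand [[ 0.383 -0.146  0.02 ]]
```

```bash
python3 -m pendant '[[[1,46,-15,0,0],[1,46,-15,0,0],[1,46,-15,0,0],[1,46,-15,0,0],[1,46,-15,0,0],[1,46,-15,0,0],[1,30,-10,0,-8.5],[1,0,0,0,-8.5]]]' && python3 -c "
from h import *
im,c,s=cam('wrist');cv2.imwrite('pics/w_low.png',im)
print(s['time'],s['ee_pos'],np.degrees(np.arctan2(s['ee_rot'][1,0],s['ee_rot'][0,0])),s['joint_positions'])"
```

```text
time: 1.0
ee_pos: [0.4773, -0.3411, 0.2311]
ee_rot: [[0.764, 0.645, 0.001], [0.645, -0.764, 0.001], [0.002, -0.0, -1.0]]
force: [-0.1, -0.2, 0.7]
finger_gap: 0.0852
gripper_force: 0.0
1.0 [ 0.47733166 -0.34107271  0.23114482] 40.14120825248534 [-42.35734329  19.46592491  88.25038204   0.10735962  72.28588853
   7.46876675]
```

View pics/w_low.png

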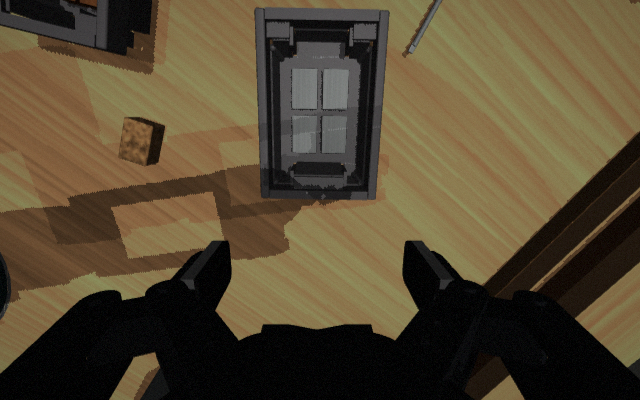

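The wrist view shows low with rim corners near (256,10), (387,10), (375,198) and (263,198). Its two corner shelves are at the top, so that end is one-rib and +x points up the picture; the middle shelf at the bottom is the two-rib end. Heading is about 40°, as expected. Measure it, then look at tall and mid.

```bash
cat >> h.py <<'E'
def tote(im,c,z,box):
    x0,y0,x1,y1=box;hsv=cv2.cvtColor(im,cv2.COLOR_BGR2HSV)
    m=((hsv[...,1]<60)&(hsv[...,2]>35)).astype(np.uint8)
    k=np.zeros_like(m);k[y0:y1,x0:x1]=m[y0:y1,x0:x1]
    k=cv2.morphologyEx(k,cv2.MORPH_OPEN,np.ones((3,3)))
    cs=cv2.findContours(k,cv2.RETR_EXTERNAL,cv2.CHAIN_APPROX_NONE)[0]
    q=max(cs,key=lambda a:np.prod(cv2.boundingRect(a)[2:]))[:,0]
    (cx,cy),(w,h),a=rect(ray(q+0.0,c,z))
    if w<h: w,h,a=h,w,a+90
    print("px",q.min(0),q.max(0),"centre",round(cx,1),round(cy,1),"size",round(w,1),round(h,1),"axis",round((a+90)%180-90,1))
def where(s): print("t",s['time'],"tcp",(s['ee_pos']*1000).round(1),"yaw",round(float(np.degrees(np.arctan2(s['ee_rot'][1,0],s['ee_rot'][0,0]))),2),"j1,j6",s['joint_positions'][[0,5]].round(1),"F",np.round(s['force'],1),"gap",round(s['finger_gap'],4))
E
python3 - <<'E'
from h import *
s=manip.get_state()
im,c,s=cam('wrist');tote(im,c,.06,(235,2,400,215))
print(ray([(256,10),(387,10),(375,198),(263,198)],c,.06).round(4).tolist())
E
```

```text
px [256   4] [389 198] centre 535.1 -296.5 size 189.9 128.9 axis 39.0
[[0.5642, -0.1906, 0.06], [0.6456, -0.286, 0.06], [0.5024, -0.4064, 0.06], [0.4203, -0.3103, 0.06]]
```

```bash
python3 - <<'E'
from h import *
im,c,s=cam('wrist');where(s)
_,cs,_=cam('scene');isd,cd,_=cam('side')
def proj(P,c):
    F,cx,cy,T=c;p=(np.array(P)-T[:3,3])@T[:3,:3];return (p[:,:2]/p[:,2:]*F+[cx,cy]).round(1)
P=ray([(256,8),(388,8),(375,198),(263,198)],c,.06)
print((proj(P,cs)-[200,175])*3, proj(P,cd))
tool=s['ee_pos']+np.array([[0,0,0]]);print('tcp scene/side',proj(tool,cs),proj(tool,cd))
im=manip.grab_frame('scene')['image'];a=im[150:250,160:320].copy()
b=isd[120:220,260:420].copy()
out=cv2.resize(np.hstack([a,b]),None,fx=2.5,fy=2.5,interpolation=cv2.INTER_CUBIC);cv2.imwrite('pics/c2.png',out)
E
```

```text
t 1.1 tcp [ 475.1 -343.3  231.1] yaw 39.77 j1,j6 [-42.6   7.6] F [-0.4 -0.1 -0.3] gap 0.0853
[[194.1 150.9]
 [ 78.9 207.6]
 [  9.3  80.7]
 [117.6  32.7]] [[308.1 172.5]
 [296.9 153.8]
 [355.9 146.2]
 [372.1 163.6]]
tcp scene/side [[213.  159.8]] [[360.  99.]]
```

View pics/c2.png

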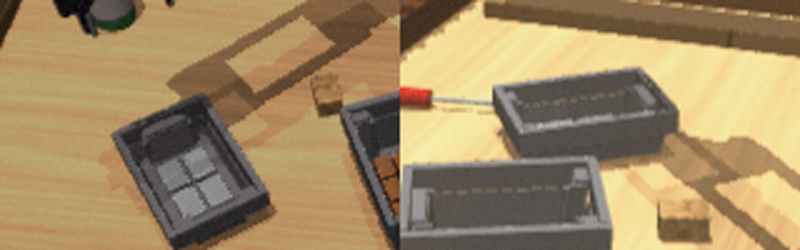

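The side view's rim corners for low match the wrist projection within about 1 px. The scene camera is off by 2–3 px, so I'll trust wrist and side. Next, over tall.

```bash
python3 -m pendant '[[[1,27,-41,0,0],[1,27,-41,0,0],[1,27,-41,0,0],[1,27,-41,0,0],[1,27,-41,0,0],[1,27,-41,0,0],[1,0,0,0,8],[1,0,0,0,4]]]' >/dev/null; python3 -m pendant '[[[1,0,0,0,0],[1,0,0,0,0]]]'; python3 -c "
from h import *
im,c,s=cam('wrist');cv2.imwrite('pics/w_tall.png',im);where(s);where(manip.get_state())
tote(im,c,.092,(200,2,440,235))"
```

```text
time: 2.3
ee_pos: [0.4426, -0.052, 0.2314]
ee_rot: [[0.887, 0.463, 0.0], [0.463, -0.887, -0.0], [0.0, 0.0, -1.0]]
force: [-0.2, 0.5, 0.7]
finger_gap: 0.0851
gripper_force: 0.0
t 2.3 tcp [442.6 -52.  231.4] yaw 27.55 j1,j6 [-15.6  46.8] F [-0.2  0.5  0.7] gap 0.0851
t 2.35 tcp [442.6 -52.1 231.4] yaw 27.54 j1,j6 [-15.6  46.8] F [-0.5 -1.  -0.1] gap 0.0857
px [241   2] [390 206] centre 504.5 -17.5 size 182.9 128.9 axis 26.9
```

View pics/w_tall.png

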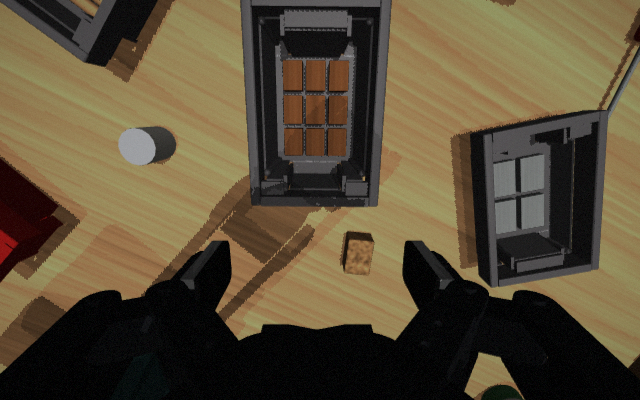

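Tall is centred near (507.6, −15.9) mm after correcting for the clipped top edge, axis 26.9°. The near end, at image (255–380, 190), has the two corner shelves, so it's the one-rib end: +x points to −153°. Now mid.

```bash
python3 -m pendant '[[[1,28,-31,0,0],[1,28,-31,0,0],[1,28,-31,0,0],[1,28,-31,0,0],[1,28,-31,0,0],[1,28,-31,0,0],[1,0,0,0,-7.5],[1,0,0,0,-7.5]]]' >/dev/null; python3 -m pendant '[[[1,0,0,0,-7.5],[1,0,0,0,-7.5],[1,0,0,0,-7.5],[1,0,0,0,-7.5],[1,0,0,0,-7.5],[1,0,0,0,0],[1,0,0,0,0]]]'>/dev/null; python3 -c "
from h import *
im,c,s=cam('wrist');cv2.imwrite('pics/w_mid.png',im);where(s)
tote(im,c,.076,(200,2,440,235))"
```

```text
t 3.85 tcp [505.7 190.7 231.2] yaw 79.83 j1,j6 [13.3 23.5] F [-0.6  0.1 -0.6] gap 0.0855
px [277  23] [359 158] centre 523.2 276.8 size 124.2 77.5 axis 79.8
```

View pics/w_mid.png

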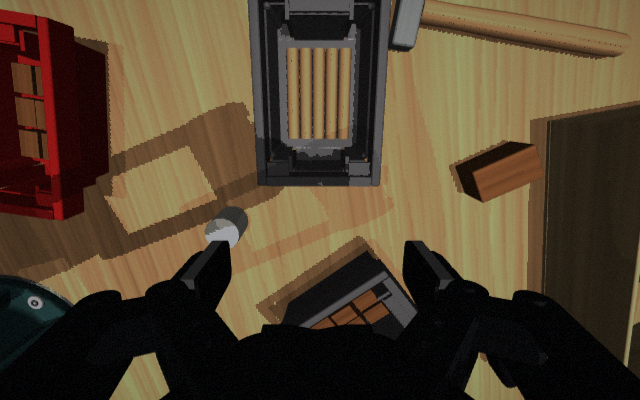

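Mid's near end, at image (260–380, 165), has the corner shelves, so it is one-rib: +x points to about −100°, which needs a +127° yaw turn. The hammer head (405,20) is beside the right side, so I'll grip the left, robot-side rim.

```bash
python3 - <<'E'
from h import *
im,c,s=cam('wrist');where(s)
hsv=cv2.cvtColor(cv2.medianBlur(im,3),cv2.COLOR_BGR2HSV)
m=(hsv[...,1]<70)
L=[];R=[];B=[]
for y in range(60,170,5):
    xs=np.where(m[y,238:400])[0]+238;L.append((xs[0],y+.5));R.append((xs[-1]+1,y+.5))
for x in range(275,370,8):
    ys=np.where(m[:210,x])[0];B.append((x+.5,ys[-1]+1))
print(L[::4],R[::4],B[::3])
A,Bx,C=[ray(q,c,.076)[:,:2]*1000 for q in(L,R,B)]
R2=s['ee_rot'][:2,:2];p0=s['ee_pos'][:2]*1000
for n,q in(("L",A),("R",Bx),("near",C)):
    t=(q-p0)@R2;print(n,"tool med",np.median(t,axis=0).round(1),"slope deg",np.degrees(np.arctan(np.polyfit(t[:,0],t[:,1],1)[0] if n!="near" else np.polyfit(t[:,1],t[:,0],1)[0])).round(2))
E
```

```text
t 3.9 tcp [505.7 190.8 231.2] yaw 79.86 j1,j6 [13.3 23.5] F [0.7 0.6 0.4] gap 0.0852
[(np.int64(251), 60.5), (np.int64(252), 80.5), (np.int64(253), 100.5), (np.int64(254), 120.5), (np.int64(255), 140.5), (np.int64(257), 160.5)] [(np.int64(388), 60.5), (np.int64(386), 80.5), (np.int64(385), 100.5), (np.int64(384), 120.5), (np.int64(383), 140.5), (np.int64(381), 160.5)] [(275.5, np.int64(186)), (299.5, np.int64(186)), (323.5, np.int64(186)), (347.5, np.int64(186))]
L tool med [ 70.5 -61.5] slope deg 0.09
R tool med [70.4 67.8] slope deg 0.25
near tool med [-4.   3.6] slope deg -0.05
```

```bash
python3 -m pendant '[[[0.5,45,-28,0,0],[0.5,46,-29,0,0],[0.5,0,0,40,0],[0.5,0,0,40,0],[0.5,0,0,40,0],[0.5,0,0,35,0],[0.5,0,0,25,0],[0.5,0,0,9,0]]]' 100 && python3 -m pendant '[[[0.5,0,0,0,0],[0.5,0,0,0,0]]]'; python3 -c "
from h import *
im,c,s=cam('wrist');cv2.imwrite('pics/g_mid.png',im);where(s)"
```

```text
time: 4.75
ee_pos: [0.4661, 0.283, 0.0398]
ee_rot: [[0.174, 0.985, -0.004], [0.985, -0.174, -0.002], [-0.002, -0.004, -1.0]]
force: [-0.4, 0.7, -0.2]
finger_gap: 0.0429
gripper_force: 0.0
time: 4.95
ee_pos: [0.4687, 0.2842, 0.0433]
ee_rot: [[0.173, 0.985, 0.001], [0.985, -0.173, 0.001], [0.001, 0.001, -1.0]]
force: [0.5, 0.1, -0.2]
finger_gap: 0.0429
gripper_force: 0.0
t 4.95 tcp [468.7 284.2  43.3] yaw 80.03 j1,j6 [24. 34.] F [ 0.5  0.1 -0.2] gap 0.0429
```

View pics/g_mid.png

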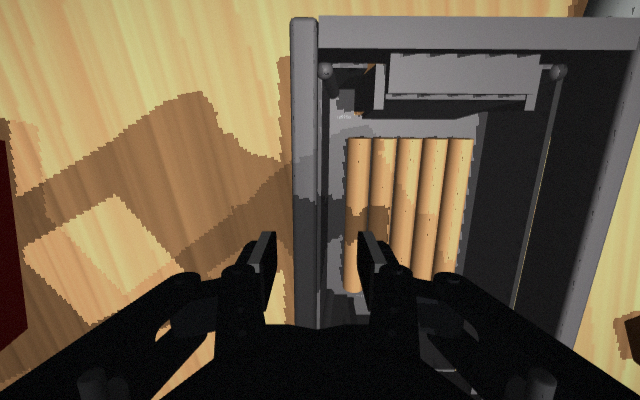

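The rim is centred between the pads (fingers at x≈265 and 370, rim at 290–318). Close at 100 N, then lift gently.

```bash
python3 -m pendant '[[[0,0,0,0,0],[0,0,0,0,0],[0,0,0,0,0],[0,0,0,0,0],[0,0,0,0,0],[0,0,0,0,0]]]' 110 && python3 -m pendant '[[[0,0,0,-5,0],[0,0,0,-15,0],[0,0,0,-25,0],[0,0,0,-30,0],[0,0,0,-30,0],[0,0,0,-25,0],[0,0,0,-10,0],[0,0,0,0,0]]]'; python3 -c "
from h import *
where(manip.get_state())"
```

```text
time: 5.6
ee_pos: [0.4672, 0.2841, 0.0446]
ee_rot: [[0.172, 0.985, 0.001], [0.985, -0.172, 0.001], [0.001, 0.001, -1.0]]
force: [-9.8, 0.2, 19.0]
finger_gap: 0.0086
gripper_force: 107.9
time: 6.4
ee_pos: [0.4684, 0.2841, 0.1834]
ee_rot: [[0.173, 0.985, 0.002], [0.985, -0.173, 0.001], [0.001, 0.002, -1.0]]
force: [0.3, -0.3, -4.4]
finger_gap: 0.0083
gripper_force: 107.4
t 6.4 tcp [468.4 284.1 183.4] yaw 80.06 j1,j6 [24.  33.9] F [ 0.3 -0.3 -4.4] gap 0.0083
```

Held, with a wrist load of about 4.4 N. First check how the tote sits in the hand.

```bash
python3 -m pendant '[[[0,0,0,-20,0],[0,0,0,-10,0],[0,0,0,0,-4],[0,0,0,0,-6],[0,0,0,0,-6],[0,0,0,0,-6],[0,0,0,0,-6],[0,0,0,0,-6]]]'>/dev/null; python3 -m pendant '[[[0,0,0,0,-6],[0,0,0,0,-6],[0,0,0,0,-6],[0,0,0,0,-6],[0,0,0,0,-6],[0,0,0,0,-6],[0,0,0,0,-6],[0,0,0,0,-6]]]'>/dev/null;  python3 -m pendant '[[[0,0,0,0,-6],[0,0,0,0,-6],[0,0,0,0,-6],[0,0,0,0,-6],[0,0,0,0,-6],[0,0,0,0,-5],[0,0,0,0,-4],[0,0,0,0,0]]]'>/dev/null; python3 - <<'E'
from h import *
F,cx,cy=None,None,None
im,c,s=cam('wrist');where(s);cv2.imwrite('pics/held_mid.png',im)
g=cv2.imread('pics/g_mid.png')
cv2.imwrite('pics/cmp.png',np.hstack([cv2.resize(g[:250,260:],(400,263)),cv2.resize(im[:250,260:],(400,263))]))
E
```

```text
t 8.8 tcp [467.4 283.4 211.1] yaw -158.9 j1,j6 [ 24.  -87.1] F [ 0.1 -0.5 -4.1] gap 0.0082
```

View pics/cmp.png

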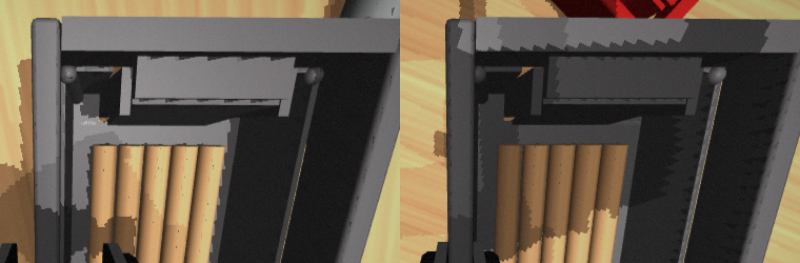

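The tote sits in the hand as it did on the bench: no tilt, only the expected sideways self-centring of about 4 mm. Measure its offset along tool x and work out the rest.

```bash
python3 - <<'E'
from h import *
im,c,s=cam('wrist');z=s['ee_pos'][2]+.0327
m=cv2.cvtColor(cv2.medianBlur(im,3),cv2.COLOR_BGR2HSV)
def edge(cols): # top edge of far rim
    o=[]
    for x in cols:
        col=m[:60,x,1]<70; r=np.where(col)[0]; o.append((x+.5,r[0]))
    return o
e=edge([340,360,380,400,600,620]);print(e)
e=[(370,18),(450,18)]
t=(ray(e,c,z)-s['ee_pos'])@s['ee_rot'];print((t*1000).round(1))
xs=[(np.where(m[y,255:330,1]<70)[0][0]+255,y+.5) for y in (60,100,140,180)];print(xs)
t=(ray(xs,c,z)-s['ee_pos'])@s['ee_rot'];print((t*1000).round(1))
E
```

```text
[(340.5, np.int64(16)), (360.5, np.int64(16)), (380.5, np.int64(16)), (400.5, np.int64(17)), (600.5, np.int64(19)), (620.5, np.int64(18))]
[[ 98.7  18.4 -32.6]
 [ 98.7  45.4 -32.6]]
[(np.int64(304), 60.5), (np.int64(304), 100.5), (np.int64(304), 140.5), (np.int64(305), 180.5)]
[[ 85.5  -4.1 -32.6]
 [ 72.2  -4.2 -32.6]
 [ 57.9  -4.4 -32.6]
 [ 42.5  -4.2 -32.6]]
```

```bash
python3 - <<'E'
from h import *
im,c,s=cam('wrist');a=np.radians(27.545)
R=np.array([[np.cos(a),np.sin(a),0],[np.sin(a),-np.cos(a),0],[0,0,-1]]);p=np.array([.4426,-.052,.2314])
E=np.eye(4);E[:3,:3]=R;E[:3,3]=p
c=(c[0],c[1],c[2],E@np.array(manip.grab_frame('wrist')['hand_eye']))
m=cv2.cvtColor(cv2.medianBlur(cv2.imread('pics/w_tall.png'),3),cv2.COLOR_BGR2HSV)[...,1]<70
L=[];Rr=[];B=[]
for y in range(20,190,5):
    xs=np.where(m[y,225:410])[0]+225;L.append((xs[0],y+.5));Rr.append((xs[-1]+1,y+.5))
for x in range(265,370,6):
    r=np.where(m[:225,x])[0];B.append((x+.5,r[-1]+1))
t=[(ray(q,c,.092)-p)@R*1000 for q in(L,Rr,B)]
for q,i in zip(t,(0,0,1)): print(np.median(q,axis=0).round(1),np.degrees(np.arctan(np.polyfit(q[:,i],q[:,1-i],1)[0])).round(2))
yc=(np.median(t[0][:,1])+np.median(t[1][:,1]))/2;xc=np.median(t[2][:,0])+95
C=p+R@np.array([xc,yc,0])/1000;print("centre",C.round(4))
P=[C+R@np.array([u,v,0])+[0,0,.092-C[2]] for u,v in((-.095,-.065),(.095,-.065),(.095,.065),(-.095,.065))]
isd,cd,_=cam('side');F,cx,cy,T=cd;q=(np.array(P)-T[:3,3])@T[:3,:3];q=q[:,:2]/q[:,2:]*F+[cx,cy];print(q.round(1))
im=isd[150:250,230:380].copy();im=cv2.resize(im,None,fx=4,fy=4,interpolation=cv2.INTER_CUBIC)
for u in q: cv2.drawMarker(im,tuple(int(v) for v in (u-[230,150]+.5)*4),(0,255,0),0,12)
cv2.imwrite('pics/sidecheck.png',im)
E
```

```text
[ 77.7 -65.5 139.4] 0.47
[ 77.6  63.9 139.4] 0.55
[-22.9   0.2 139.4] -0.5
centre [ 0.5062 -0.0179  0.2314]
[[345.4 210.5]
 [258.4 214.8]
 [260.9 185.3]
 [338.2 181.8]]
```

View pics/sidecheck.png

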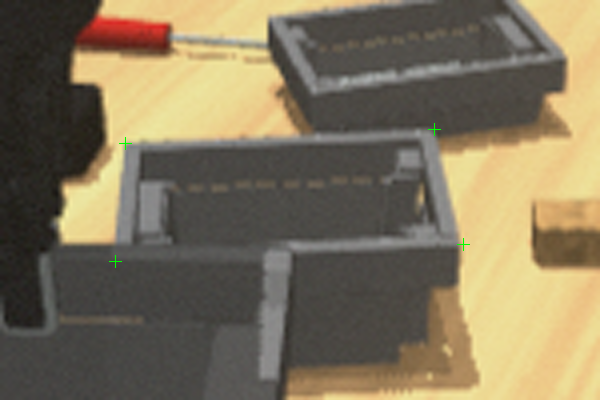

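Tall's measured rim corners match the side view within about 1 px, and the hand has not disturbed it. Carry mid over tall.

```bash
python3 -m pendant '[[[0,0,0,0,-6],[0,5,-20,0,0],[0,9,-32,0,0],[0,10,-36,0,0],[0,10,-36,0,0],[0,10,-36,0,0],[0,10,-36,0,0],[0,10,-36,0,0]]]' >/dev/null;python3 -m pendant '[[[0,10,-36,0,0],[0,10,-34,0,0],[0,8,-25,0,0],[0,5,-19,0,0],[0,0,0,0,0],[0,0,0,0,0]]]'>/dev/null; cat >> h.py <<'E'
def togo(tx,ty,yaw):
    s=manip.get_state();where(s);d=np.array([tx,ty])-s['ee_pos'][:2]*1000
    print("shift",(d@s['ee_rot'][:2,:2]).round(1),"turn",round((np.degrees(np.arctan2(s['ee_rot'][1,0],s['ee_rot'][0,0]))-yaw+180)%360-180,2))
E
python3 -c "
from h import *
togo(537.9,-69.8,207.05)"
```

```text
t 10.45 tcp [538.9 -68.6 212.2] yaw -153.04 j1,j6 [ -14.6 -131.5] F [-0.6  0.7 -3.9] gap 0.0085
shift [ 1.4 -0.7] turn -0.09
```

```bash
python3 -m pendant '[[[0,1.4,-0.7,0,0],[0,0,0,15,0],[0,0,0,20,0],[0,0,0,20,0],[0,0,0,10,0],[0,0,0,3,0],[0,0,0,0,0],[0,0,0,0,0]]]' >/dev/null; python3 -c "
from h import *
togo(537.9,-69.8,207.05)"
```

```text
t 11.25 tcp [538.7 -69.7 145.2] yaw -152.92 j1,j6 [ -14.7 -131.7] F [ 0.2  0.7 -2.7] gap 0.0086
shift [0.7 0.2] turn 0.03
```

Now lower slowly, watching force and height (seated TCP expected at about z 0.128).

```bash
python3 -m pendant '[[[0,0.5,0,3,0],[0,0,0,3,0],[0,0,0,3,0],[0,0,0,2,0],[0,0,0,2,0],[0,0,0,0,0]]]'; python3 -m pendant '[[[0,0,0,2,0],[0,0,0,1,0],[0,0,0,0,0]]]'
```

```text
time: 11.85
ee_pos: [0.5374, -0.07, 0.131]
ee_rot: [[-0.89, -0.455, -0.0], [-0.455, 0.89, 0.0], [0.0, 0.0, -1.0]]
force: [-1.5, -1.5, -2.4]
finger_gap: 0.0085
gripper_force: 112.2
time: 12.15
ee_pos: [0.5386, -0.0708, 0.1297]
ee_rot: [[-0.891, -0.455, 0.002], [-0.455, 0.891, -0.001], [-0.001, -0.002, -1.0]]
force: [0.1, -2.7, 8.7]
finger_gap: 0.0085
gripper_force: 111.5
```

Contact at z 0.1297 with about 9 N, 8 mm below rim-contact height, so the feet are on the shelves. Release and retreat upward.

```bash
python3 -m pendant '[[[0.1,0,0,0,0],[0.2,0,0,0,0],[0.4,0,0,0,0],[0.5,0,0,0,0],[0.5,0,0,0,0],[0.5,0,0,0,0]]]'; python3 -m pendant '[[[0.5,0,0,-10,0],[0.5,0,0,-30,0],[0.5,0,0,-40,0],[0.5,0,0,-40,0],[0.5,0,0,-40,0],[0.5,0,0,-20,0],[0.5,0,0,0,0]]]'
```

```text
time: 12.75
ee_pos: [0.5375, -0.0698, 0.1282]
ee_rot: [[-0.89, -0.455, -0.0], [-0.455, 0.89, 0.0], [0.0, 0.0, -1.0]]
force: [0.4, -0.4, 0.0]
finger_gap: 0.0425
gripper_force: 0.0
time: 13.45
ee_pos: [0.5396, -0.0704, 0.3127]
ee_rot: [[-0.89, -0.455, 0.008], [-0.455, 0.89, -0.002], [-0.006, -0.005, -1.0]]
force: [0.8, -0.2, -0.2]
finger_gap: 0.0428
gripper_force: 0.0
```

```bash
cat >> h.py <<'E'
def edges(z,rows,cols,xr,yb,thr=70,S=None):
    im,c,s=cam('wrist') if S is None else S
    m=cv2.cvtColor(cv2.medianBlur(im,3),cv2.COLOR_BGR2HSV)[...,1]<thr
    L=[];R=[];B=[]
    for y in rows:
        xs=np.where(m[y,xr[0]:xr[1]])[0]+xr[0]
        if len(xs): L.append((xs[0],y+.5));R.append((xs[-1]+1,y+.5))
    for x in cols:
        r=np.where(m[:yb,x])[0]
        if len(r): B.append((x+.5,r[-1]+1))
    print(L[0],L[-1],R[0],R[-1],B[0],B[-1])
    t=[(ray(q,c,z)-s['ee_pos'])@s['ee_rot']*1000 for q in(L,R,B)]
    M=[np.median(q,axis=0) for q in t]
    sl=[np.degrees(np.arctan(np.polyfit(q[:,i],q[:,1-i],1)[0])).round(2) for q,i in zip(t,(0,0,1))]
    C=s['ee_pos'][:2]*1000+s['ee_rot'][:2,:2]@[M[2][0]+95,(M[0][1]+M[1][1])/2]
    where(s);print("L,R",M[0][1].round(1),M[1][1].round(1),"near",M[2][0].round(1),"slopes",sl,"centre",C.round(1))
    return im
E
python3 -m pendant '[[[0.5,-20,15,0,0],[0.5,-30,22,0,0],[0.5,-25,17,0,0],[0.5,-12,7,0,0],[0.5,0,0,0,0],[0.5,0,0,0,0]]]' >/dev/null; python3 -c "
from h import *
im=edges(.160,range(20,160,5),range(280,360,6),(220,420),220)
cv2.imwrite('pics/stack1.png',im)
h=cv2.cvtColor(im,cv2.COLOR_BGR2HSV)
print((h[::12,200:440:10,1]))"
```

```text
(np.int64(241), 20.5) (np.int64(249), 155.5) (np.int64(386), 20.5) (np.int64(378), 155.5) (280.5, np.int64(188)) (358.5, np.int64(188))
t 14.05 tcp [586.5  23.4 307.6] yaw -152.91 j1,j6 [  -4.4 -121.5] F [-0.   0.2 -0.6] gap 0.0426
L,R -67.4 62.0 near -6.0 slopes [np.float64(0.04), np.float64(0.15), np.float64(-0.04)] centre [508.4 -19.6]
[[ 97 109 116 109  15  23  11   0  14  14   8   8   3  10  10   4   8  60
   13 138 135 126 127 133]
 [109  96  98  98  75  17  10  32   8  16  16   6   6  13   6  38  20   9
    6 132 132 130 132 127]
 [ 92 110 107  97 104  12  13  55   3  12  38  29  23  46  24  11  53  30
   14 132 117 128 128 118]
 [107 105  97 113 101   6  15  91   7  10  43  32  14  51   6  13  28  91
   33 121 126 126  99 106]
 [116 119 113 108 105  10   5  17  27 134 101 133  29 118 103   9  60  27
    9 127 121  95 105 105]
 [112 119 114 110 119   3   6  13  13 130 106 131  23 119 107  14  43  32
   15 121 121 110  98  93]
 [114 123 117 121 106   5   5   0  13 126 118 130  16 119 131  10  38  27
   10 131 126  96 102 138]
 [121 114 112 118 118  13  17  48   5 129 125 129  2
[... 1975 characters left out ...]
55   0 128 170 128 255  98  55  90 105 102 101 113  94  74 110  85
   64   0  32 153  30 159]
 [179 205  85  26 255  73  85  57 255   0   0 102  96  39  85  85 170 255
    0  32  70 159 112 255]
 [113 118 204  85 204 162  64 128  64 128 255 255  64 128 255  43  77   0
  170 102 170 191 112 118]
 [125 103 142  96 255  85 128 255 128  51  85 255   0 255 191 255 255  73
  255  73  51  43 170 120]
 [  0 170 128  51  51   0  28 255 191 255  96  73  57 191 182   0  57 128
  153  85  46 113 255 113]
 [204 219  59  93  55 191 128 213 204 106  85 255 170  78 153 191  51 102
  255 255 255  96  57 255]
 [213 113  18  32  77 191 255 170 191  51  85 255 159 255 255  51  43 170
  213 128  64 159 255  51]]
```

Mid reads 129.4 mm wide at z = 0.160, so it stands at stacking height. It is centred at (508.4, −19.6), within 3 mm of tall, heading 27.0°. Next the low tote.

```bash
python3 -m pendant '[[[0.5,31,-31,0,0],[0.5,31,-31,0,0],[0.5,31,-31,0,0],[0.5,31,-31,0,0],[0.5,31,-31,0,0],[0.5,31,-31,0,0],[0.5,31,-31,0,0],[0.5,31,-31,0,0]]]'>/dev/null; python3 -m pendant '[[[0.5,31,-31,0,0],[0.5,0,0,0,8.4],[0.5,0,0,0,8.4],[0.5,0,0,0,8.4],[0.5,0,0,0,8.4],[0.5,0,0,0,8.4],[0.5,0,0,0,8.4],[0.5,0,0,0,8.4]]]'>/dev/null;  python3 -m pendant '[[[0.5,0,0,10,8.4],[0.5,0,0,10,8.4],[0.5,0,0,10,8.4],[0.5,0,0,10,8.4],[0.5,0,0,10,8.4],[0.5,0,0,10,8.4],[0.5,0,0,10,8.4],[0.5,0,0,6,8.4]]]'>/dev/null;  python3 -m pendant '[[[0.5,0,0,0,8.4],[0.5,0,0,0,8.4],[0.5,0,0,0,8.4],[0.5,0,0,0,8.4],[0.5,0,0,0,0],[0.5,0,0,0,0]]]'; python3 -c "
from h import *
im=edges(.060,range(20,160,5),range(280,360,6),(225,420),215)
cv2.imwrite('pics/low2.png',im)"
```

```text
time: 17.1
ee_pos: [0.4648, -0.3519, 0.2324]
ee_rot: [[0.674, 0.739, -0.0], [0.739, -0.674, 0.0], [-0.0, -0.0, -1.0]]
force: [0.1, -0.3, 0.2]
finger_gap: 0.0429
gripper_force: 0.0
(np.int64(275), 20.5) (np.int64(262), 155.5) (np.int64(410), 20.5) (np.int64(382), 155.5) (280.5, np.int64(179)) (358.5, np.int64(190))
t 17.1 tcp [ 464.8 -351.9  232.4] yaw 47.63 j1,j6 [-43.9  -1.5] F [ 0.1 -0.3  0.2] gap 0.0429
L,R -49.2 82.1 near -5.6 slopes [np.float64(8.29), np.float64(8.59), np.float64(-8.72)] centre [ 537.2 -297. ]
```

```bash
python3 -m pendant '[[[0.5,0,0,0,8.5],[0.5,0,0,0,0],[0.5,0,0,0,0]]]'>/dev/null; python3 -c "
from h import *
im=edges(.060,range(20,160,5),range(280,360,6),(225,420),215)"
```

```text
(np.int64(252), 20.5) (np.int64(259), 155.5) (np.int64(420), 20.5) (np.int64(378), 155.5) (280.5, np.int64(185)) (358.5, np.int64(185))
t 17.45 tcp [ 465.5 -351.5  232.3] yaw 39.24 j1,j6 [-43.8   6.9] F [ 0.2 -0.3 -0.8] gap 0.0426
L,R -62.9 66.7 near -6.8 slopes [np.float64(-0.09), np.float64(9.23), np.float64(-0.04)] centre [ 535.1 -297.2]
```

Low is centred at (535.1, −297.2), heading 39.2°. Shift to grip its robot-side rim.

```bash
python3 -m pendant '[[[0.5,22,-15,0,0],[0.5,22,-15,0,0],[0.5,22,-14,0,0],[0.5,22,-14,30,0],[0.5,0,0,40,0],[0.5,0,0,40,0],[0.5,0,0,0,0],[0.5,0,0,0,0]]]'>/dev/null;python3 -c "
from h import *
togo(535.1-60*np.sin(np.radians(39.24)),-297.2+60*np.cos(np.radians(39.24)),39.24)"
```

```text
t 18.3 tcp [ 497.4 -250.9  122.4] yaw 39.06 j1,j6 [-33.9  17.1] F [ 0.7 -0.8  0.3] gap 0.043
shift [-0.1 -0.3] turn -0.18
```

```bash
python3 -m pendant '[[[0.5,0,0,30,0],[0.5,0,0,30,0],[0.5,0,0,25,0],[0.5,0,0,10,0],[0.5,0,0,0,0],[0.5,0,0,0,0]]]'; python3 -m pendant '[[[0,0,0,0,0],[0,0,0,0,0],[0,0,0,0,0],[0,0,0,0,0],[0,0,0,0,0],[0,0,0,0,0]]]' 110; python3 -m pendant '[[[0,0,0,-5,0],[0,0,0,-15,0],[0,0,0,-25,0],[0,0,0,-35,0],[0,0,0,-40,0],[0,0,0,-40,0],[0,0,0,-30,0],[0,0,0,-10,0]]]'; python3 -m pendant '[[[0,0,0,-20,0],[0,0,0,-20,0],[0,0,0,-10,0],[0,0,0,0,0],[0,0,0,0,0]]]'; python3 - <<'E'
from h import *
im,c,s=cam('wrist');z=s['ee_pos'][2]+.033;where(s)
m=cv2.cvtColor(cv2.medianBlur(im,3),cv2.COLOR_BGR2HSV)[...,1]<70
e=[(x+.5,np.where(m[:80,x])[0][0]) for x in range(340,600,30)];print(e)
t=(ray(e,c,z)-s['ee_pos'])@s['ee_rot'];print((t[:,:2]*1000).round(1).tolist())
xs=[(np.where(m[y,255:330])[0][0]+255,y+.5) for y in (60,100,140,180)]
t=(ray(xs,c,z)-s['ee_pos'])@s['ee_rot'];print(xs,(t[:,:2]*1000).round(1).tolist())
E
```

```text
time: 18.9
ee_pos: [0.499, -0.252, 0.029]
ee_rot: [[0.777, 0.629, 0.002], [0.629, -0.777, -0.001], [0.001, 0.003, -1.0]]
force: [-0.1, -0.6, 0.9]
finger_gap: 0.0425
gripper_force: 0.0
time: 19.5
ee_pos: [0.498, -0.2508, 0.0293]
ee_rot: [[0.777, 0.629, 0.001], [0.629, -0.777, -0.001], [0.001, 0.002, -1.0]]
force: [-4.6, 4.7, 14.7]
finger_gap: 0.0084
gripper_force: 107.7
time: 20.3
ee_pos: [0.4989, -0.2518, 0.2307]
ee_rot: [[0.778, 0.629, 0.004], [0.629, -0.778, -0.003], [0.002, 0.005, -1.0]]
force: [0.5, -1.3, -2.6]
finger_gap: 0.0087
gripper_force: 107.3
time: 20.8
ee_pos: [0.497, -0.2506, 0.2759]
ee_rot: [[0.778, 0.629, -0.002], [0.629, -0.778, 0.001], [-0.001, -0.002, -1.0]]
force: [-1.0, 0.4, -3.8]
finger_gap: 0.0083
gripper_force: 107.3
t 20.8 tcp [ 497.  -250.6  275.9] yaw 38.96 j1,j6 [-33.9  17.2] F [-1.   0.4 -3.8] gap 0.0083
[(340.5, np.int64(37)), (370.5, np.int64(37)), (400.5, np.int64(37)), (430.5, np.int64(38)), (460.5, np.int64(38)), (490.5, np.int64(38)), (520.5, np.int64(38)), (550.5, np.int64(39)), (580.5, np.int64(39))]
[[94.0, 8.1], [94.0, 18.3], [94.0, 28.6], [93.7, 38.9], [93.7, 49.1], [93.7, 59.4], [93.7, 69.6], [93.3, 79.9], [93.3, 90.2]]
[(np.int64(304), 60.5), (np.int64(304), 100.5), (np.int64(306), 140.5), (np.int64(305), 180.5)] [[86.7, -4.5], [73.4, -4.7], [59.2, -4.1], [43.8, -4.6]]
```

Low is held square, centre offset about (−0.7, 60.5) in the tool frame. Turn half round, at a height clear of the stack.

```bash
python3 -m pendant '[[[0,0,0,0,-4],[0,0,0,0,-7],[0,0,0,0,-7],[0,0,0,0,-7],[0,0,0,0,-7],[0,0,0,0,-7],[0,0,0,0,-7],[0,0,0,0,-7]]]'>/dev/null; python3 -m pendant '[[[0,0,0,0,-7],[0,0,0,0,-7],[0,0,0,0,-7],[0,0,0,0,-7],[0,0,0,0,-7],[0,0,0,0,-7],[0,0,0,0,-7],[0,0,0,0,-7]]]'>/dev/null;  python3 -m pendant '[[[0,0,0,0,-7],[0,0,0,0,-7],[0,0,0,0,-7],[0,0,0,0,-7],[0,0,0,0,-7],[0,0,0,0,-7],[0,0,0,0,-7],[0,0,0,0,-5]]]'>/dev/null; python3 -m pendant '[[[0,0,0,0,-5],[0,0,0,0,0],[0,0,0,0,0]]]'>/dev/null; python3 -c "
from h import *
togo(534.2,-72.8,207.05)"
```

```text
t 23.55 tcp [ 497.4 -250.8  276.4] yaw -153.17 j1,j6 [ -33.9 -150.7] F [-1.  -0.2 -3.4] gap 0.0084
shift [-113.2  142.2] turn -0.22
```

```bash
python3 -m pendant '[[[0,-13,16,0,0],[0,-22,28,0,0],[0,-25,32,0,0],[0,-25,32,0,0],[0,-18,22,0,0],[0,-10,12,0,-0.2],[0,0,0,0,0],[0,0,0,0,0]]]'>/dev/null; python3 -m pendant '[[[0,0,0,20,0],[0,0,0,30,0],[0,0,0,20,0],[0,0,0,5,0],[0,0,0,0,0],[0,0,0,0,0]]]'>/dev/null; python3 -c "
from h import *
togo(534.2,-72.8,207.05)"
```

```text
t 24.95 tcp [534.8 -74.1 203.3] yaw -152.9 j1,j6 [ -15.2 -132.3] F [-0.1  0.4 -3.1] gap 0.0087
shift [-0.   1.4] turn 0.05
```

```bash
python3 -m pendant '[[[0,0,1.2,5,0],[0,0,0,4,0],[0,0,0,3,0],[0,0,0,3,0],[0,0,0,2,0],[0,0,0,2,0],[0,0,0,0,0]]]'; python3 -m pendant '[[[0,0,0,1,0],[0,0,0,1,0],[0,0,0,0,0]]]'
```

```text
time: 25.65
ee_pos: [0.5335, -0.0721, 0.1832]
ee_rot: [[-0.89, -0.457, -0.0], [-0.457, 0.89, 0.0], [-0.0, 0.0, -1.0]]
force: [-0.1, -0.7, -1.5]
finger_gap: 0.0086
gripper_force: 107.4
time: 25.95
ee_pos: [0.5337, -0.0722, 0.1821]
ee_rot: [[-0.89, -0.456, 0.001], [-0.456, 0.89, 0.0], [-0.001, -0.0, -1.0]]
force: [-1.0, -1.3, 6.2]
finger_gap: 0.0084
gripper_force: 108.1
```

Contact at 0.182 (seated height expected 0.181). Release, retreat, and check from above.

```bash
python3 -m pendant '[[[0.1,0,0,0,0],[0.2,0,0,0,0],[0.4,0,0,0,0],[0.5,0,0,0,0],[0.5,0,0,0,0],[0.5,0,0,0,0]]]'; python3 -m pendant '[[[0.5,0,0,-10,0],[0.5,0,0,-30,0],[0.5,0,0,-40,0],[0.5,0,0,-40,0],[0.5,0,0,-40,0],[0.5,0,0,-20,0],[0.5,0,0,0,0]]]'>/dev/null; python3 -m pendant '[[[0.5,-20,15,0,0],[0.5,-30,22,0,0],[0.5,-25,17,0,0],[0.5,-12,7,0,0],[0.5,0,0,0,0],[0.5,0,0,0,0]]]' >/dev/null; python3 -c "
from h import *
im=edges(.212,range(20,160,5),range(280,360,6),(220,420),220)
cv2.imwrite('pics/stack2.png',im)
_,cd,_=cam('side')
im=manip.grab_frame('side')['image'];cv2.imwrite('pics/side2.png',im)"
```

```text
time: 26.55
ee_pos: [0.5334, -0.0721, 0.1812]
ee_rot: [[-0.89, -0.457, -0.0], [-0.457, 0.89, 0.0], [0.0, 0.0, -1.0]]
force: [0.0, -0.2, -0.6]
finger_gap: 0.0429
gripper_force: 0.0
(np.int64(242), 20.5) (np.int64(251), 155.5) (np.int64(387), 20.5) (np.int64(379), 155.5) (280.5, np.int64(194)) (358.5, np.int64(193))
t 27.85 tcp [582.3  21.3 360.6] yaw -152.81 j1,j6 [  -4.7 -121.9] F [ 1.   0.4 -0.5] gap 0.0424
L,R -66.2 63.2 near -11.6 slopes [np.float64(-0.09), np.float64(0.03), np.float64(0.24)] centre [508.8 -18.2]
```

```bash
python3 -c "
from station import manip
print(manip.close_job())"
```

```text
the job is handed in; nothing more can be done
None
```

The job is handed in at about 28 s of the 72 s allowed: mid is stacked on tall and low on mid, each turned half round. The wrist camera put both at stacking height and within about 3 mm of the tote below; the hand-in returned no verdict.

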